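# Check the hand levers of two reel brakes against their bars

### The job

Check that the brake levers of the two reel stands stop short of their bars, working only with the tips or the outside of your fingers in front of the lever: do not take hold of a lever, reach round it or touch a bar, and leave the things standing around alone. First press the longer lever in towards its bar until it meets its stop, keep it there for a good second without forcing it, and ease it all the way back out with your fingers, never letting it snap back. Then press the shorter lever in to its stop in the same way and finish while still holding it there, gently, so that I can measure the gap.

Things in the scene. Friction and masses are not known exactly. Their poses are not given: they have to be found in the camera images.
- long_stand: Reel stand with the longer lever, fixed to the table. 8 mm plate, x -30 to 60, 200 mm in y, with a tongue to x 110; origin on the table top, x from the lever side towards bar and reel, z up. Posts 20x12 mm at x 45, y +-88 carry the bar; 84 mm reel on edge at x 85. Lever's pivot pin at x 5, y +80 (left end seen from the lever side), in a bracket. All of it lower than 105 mm; free table in front.
- long_bar: Fixed level grip bar behind the longer lever, 19 mm thick with a black rubber sleeve, 176 mm long along its y axis; origin in its middle, 85 mm above the table, at the stand's x = 45 mm.
- long_blade: The longer lever: level aluminium rod 12 mm thick, 155 mm from pivot to tip, 16 mm ball at the tip, centre line 85 mm above the table. Origin on it at the place to press, 116 mm from the pivot. Frame turns with the lever: -y along the rod to the tip, +x the pressing direction (level, towards the bar), z up. At its stop it is parallel to the bar with about 24 mm of air between.
- long_lever (a joint): Angle of the longer lever, rad: 0 = out (its spring returns it there), about 0.35 = in at its stop; grows as pressed (counter-clockwise from above, about the upright pivot pin). At the place to press the spring takes about 2.3 N at first, 5.6 N just before the stop; the stop's rubber tip gives a little, resistance then climbs steeply.
- short_stand: Reel stand with the shorter lever, fixed to the table. 8 mm plate, x -30 to 60, 200 mm in y, with a tongue to x 110; origin on the table top, x from the lever side towards bar and reel, z up. Posts 20x12 mm at x 45, y +-88 carry the bar; 64 mm reel on edge at x 85. Lever's pivot pin at x 5, y -80 (right end seen from the lever side), in a bracket. All of it lower than 105 mm; free table in front.
- short_bar: Fixed level grip bar behind the shorter lever, 19 mm thick with a black rubber sleeve, 176 mm long along its y axis; origin in its middle, 85 mm above the table, at the stand's x = 45 mm.
- short_blade: The shorter lever: level aluminium rod 12 mm thick, 105 mm from pivot to tip, 16 mm ball at the tip, centre line 85 mm above the table. Origin on it at the place to press, 79 mm from the pivot. Frame turns with the lever: +y along the rod to the tip, +x the pressing direction (level, towards the bar), z up. At its stop it is parallel to the bar with about 24 mm of air between.
- short_lever (a joint): Angle of the shorter lever, rad: 0 = out (its spring returns it there), about 0.35 = in at its stop; grows as pressed (clockwise from above, about the upright pivot pin). At the place to press the spring takes about 2.3 N at first, 5.6 N just before the stop; the stop's rubber tip gives a little, resistance then climbs steeply.
- tape: Masking tape roll lying flat, 91 mm across, 20 mm high; loose bystander, to be left alone. Origin at the centre of its underside.
- clips: Box of clips, 44x70x30 mm; loose bystander, to be left alone. Origin at the centre of its underside.
- flux: Screw-cap jar, 48 mm across, 50 mm high; loose bystander, to be left alone. Origin at the centre of its underside.
- hexkey: Hex key with a sleeve, lying, 26x79x8 mm; loose bystander, to be left alone. Origin at the centre of its underside.
- block: Height setting block with a round stud, 28x40x32 mm; loose bystander, to be left alone. Origin at the centre of its underside.
- dial: Dial gauge lying on its back, 91x62x17 mm; loose bystander, to be left alone. Origin at the centre of its underside.
- nosepliers: Small flat-nose pliers, lying, 51x135x13 mm; loose bystander, to be left alone. Origin at the centre of its underside.
Not all that is in view belongs to the job. What is shaped like the long_stand but yellow is not meant.

How it is judged:
By the outcome, as a careful person would: the job done as asked, in the order asked, and still so for the second after the job is handed in, while the arm keeps its last pose, push and grip.
It also fails if it takes over 56 s, if anything falls off the work surface, if the arm or the gripper's body presses on something with over 40 N, if the wrist force passes 120 N, or if a joint passes its speed limit or range.

### The arm

A 6-joint arm with a two-finger parallel gripper is mounted at the origin on the work surface; the furniture and walls round the work are solid. World frame = base frame: x ahead of the robot, y to its left, z up, the work surface at z = 0. Lengths are in m, angles in rad, forces in N, time in s.
With the tool pointing down it reaches from about 0.35 to 0.975 m from the base axis. Payload 7.1 kg.
Tool frame: the origin (TCP) lies midway between the tips of the shut fingers; the grasp point (between the pads) lies 19 mm behind it; z points along the fingers, y is the line along which they close (so a half turn about z gives the same grasp; the last joint's range is limited). The gripper opens to 88 mm and grips with 3 to 60 N. Pads are 20 mm wide; open, the fingers measure 115 mm over their backs; the gripper's body (75 mm by 178 mm) begins 61 mm behind the grasp point.
Start: joints at [1.248, 0.423, 1.63, -0, 1.089, -0.019], TCP at [0.187, 0.596, 0.223] pointing down, gripper open.
Joint ranges: [-3, 3], [-0.9, 2.11], [0.09, 2.58], [-1.31, 4.45], [0.11, 2.69], [-2.54, 2.54]. Speed limits (rad/s): [2.39, 2.39, 3.01, 3.14, 3.14, 3.14].

### API

Orientations are given as [roll, pitch, yaw] about the fixed x, y, z axes, in that order (R = Rz(yaw) Ry(pitch) Rx(roll)).
In Python, from plant import * gives the robot as it stands. The module is installed in compiled form; this text tells all that it offers. Calls block until the motion is done:
- move_to(position, orientation): joint-space move of the TCP to a pose.
- move_straight(position, max_speed=0.15, ori=None, guard=None): straight line of the TCP; ori=None keeps the orientation; max_speed is the mean speed in m/s. With guard (N) it stops when the force on the tool has changed by that much, and returns True; else False.
- set_joints(angles): joint-space move.
- command_gripper(opening, grip_force=None): finger opening in m; grip_force is the grip in N (None keeps the last); returns when the fingers have stopped.
- sleep(seconds).
- solve_ik(position, orientation): joint angles nearest the present ones, or None.
- sense(): the state.
- get_image(name): name is "scene" or "side" or "wrist"; returns the picture (384x512x3 uint8, red, green, blue); there is no depth.
- camera_info(name): a dict with "camera_matrix" (3x3 intrinsics, pixels), "extrinsics" (4x4, takes a point from world to camera coordinates). Camera axes: x right, y up, looking along -z (the intrinsics and any distortion apply to the point x, -y, -z); pixel columns grow to the right and rows downward; lengths in m; the calibration is good to about 2 mm. The wrist camera is an equidistant fisheye: a pixel r from the principal point sees the ray r / f radians off the axis. A picture is of the moment at which its call begins: read the wrist's pose just before it. camera_info takes no time and is no camera call; for the wrist camera it gives the pose at the moment of the call.
A pose or a line that the arm cannot do raises IKError and nothing moves.
- close_job(): hands the job in; it is judged then, once.
The state is a dict: "clock": time; "joints": joint angles; "qd": joint speeds; "joint_torque": joint torques, N m; "position": TCP position; "tool_rot": TCP orientation; "wrist_force": force on the tool from outside, world axes, zero at the start; "moment": the same for the moment, N m; "gripper_width": finger opening in m; "grasp_force": force on a finger pad.
Only numpy, scipy, OpenCV 4.12 (cv2) and the standard library are available. Lean on these libraries where they do the work, as an engineer would, in place of code of your own. Each camera call takes 0.05 s, during which the arm holds its last target. There are 200 camera calls.

## Working session

There is one attempt and no reset: what is moved stays moved. The work goes in short steps, each a Python script; the robot and the scene stay as the last script left them, time stands still between calls to the robot, and variables do not carry over. Pictures are saved under pics/ and viewed, at most 10 in all, crops included, and the job is handed in when it is done.

```bash
mkdir -p pics; python3 - <<'E'
from plant import *
import cv2,numpy as np
for n in("scene","side"):
    im=get_image(n); cv2.imwrite(f"pics/{n}0.png",cv2.resize(im[:,:,::-1],(800,600),interpolation=cv2.INTER_CUBIC))
    c=camera_info(n); print(n,np.round(c["camera_matrix"],1).tolist(),np.round(c["extrinsics"],3).tolist(),[k for k in c])
s=sense();print(s)
E
```

```text
scene [[424.4, 0.0, 252.2], [0.0, 424.4, 192.2], [0.0, 0.0, 1.0]] [[0.704, -0.711, 0.01, -0.348], [0.629, 0.629, 0.458, -0.301], [-0.331, -0.316, 0.889, -1.214], [0.0, 0.0, 0.0, 1.0]] ['camera_matrix', 'extrinsics']
side [[467.8, 0.0, 258.9], [0.0, 467.8, 193.4], [0.0, 0.0, 1.0]] [[-0.886, -0.463, -0.0, 0.389], [0.332, -0.635, 0.698, -0.221], [-0.324, 0.618, 0.716, -1.722], [0.0, 0.0, 0.0, 1.0]] ['camera_matrix', 'extrinsics']
{'clock': 0.1, 'joints': array([ 1.24798393e+00,  4.23790485e-01,  1.63059427e+00,  3.32710787e-05,
        1.08862876e+00, -1.90130116e-02]), 'qd': array([-0.00024836, -0.00073644, -0.00347345,  0.00025577,  0.00083838,
        0.00212693]), 'joint_torque': array([-8.34975290e-04, -5.45613241e+01, -2.74323839e+01,  6.45423937e-02,
        1.88532507e-02, -7.46822320e-05]), 'position': array([0.18678131, 0.5959073 , 0.22197076]), 'tool_rot': array([-3.14017261e+00, -5.64637832e-05,  2.83777778e+00]), 'wrist_force': array([-0.39462832, -0.11439542,  0.56189401]), 'moment': array([ 0.00806505, -0.03109248, -0.02130844]), 'grasp_force': 0.0, 'gripper_width': 0.08769386216901803}
```

View pics/scene0.png

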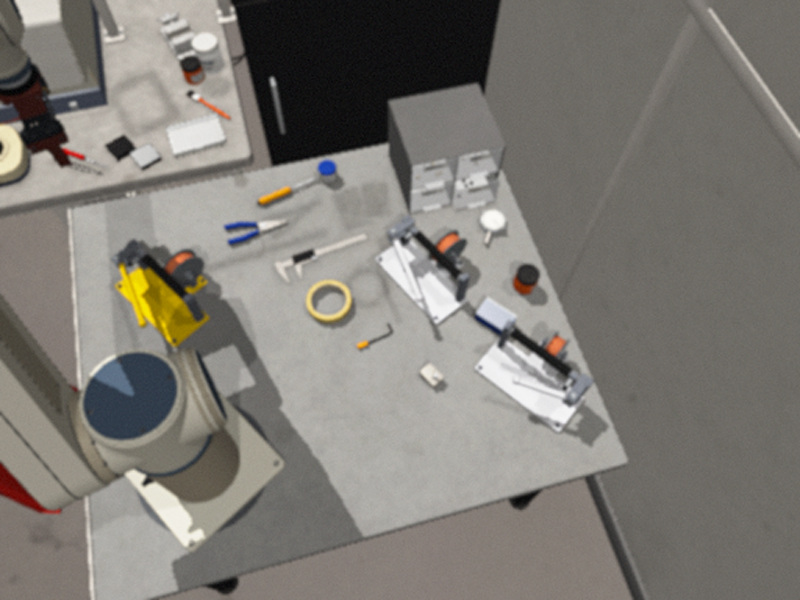

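View pics/side0.png

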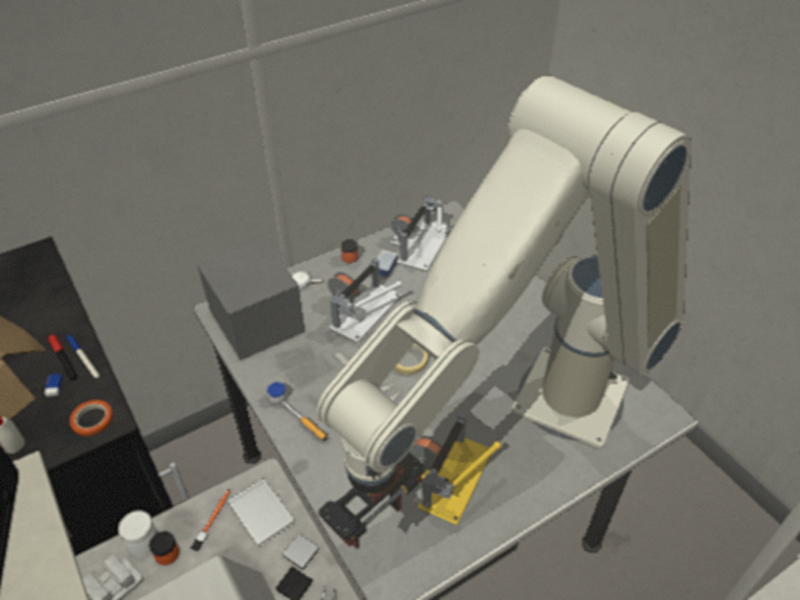

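Candidates (800x600 scene view): yellow stand (160,295), a decoy. Silver stand with the pivot at its left end and a long rod (425,270), which is long_stand. Silver stand with the pivot at its right end and a short rod (535,370), which is short_stand. I'll check the choice in a close crop.

```bash
python3 - <<'E'
import cv2
from plant import *
im=get_image("scene")[:,:,::-1]
cv2.imwrite("pics/crop1.png",cv2.resize(im[130:280,230:390],(800,750),interpolation=cv2.INTER_CUBIC)[:, :][0:750])
c=cv2.resize(im[130:280,230:390],None,fx=4,fy=4,interpolation=cv2.INTER_CUBIC); cv2.imwrite("pics/crop1.png",c)
E
```

```text
(no output)
```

View pics/crop1.png

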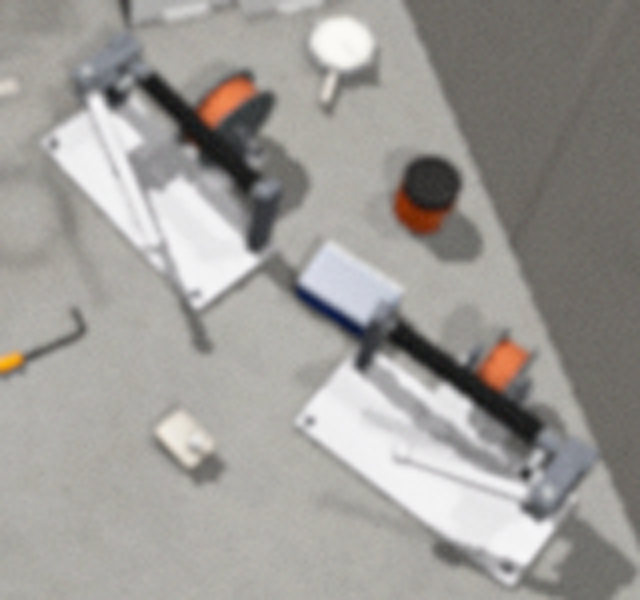

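```bash
cat > h.py <<'E'
import numpy as np,cv2
from scipy.optimize import least_squares
from plant import *
def proj(n,P):
    c=camera_info(n);E=c["extrinsics"];K=c["camera_matrix"];p=np.atleast_2d(P)@E[:3,:3].T+E[:3,3]
    p=p*[1,-1,-1]; return (p@K.T)[:,:2]/p[:,2:]
def T(s,P):
    c,k=np.cos(s[2]),np.sin(s[2]);P=np.atleast_2d(P).astype(float)
    return np.c_[s[0]+c*P[:,0]-k*P[:,1],s[1]+k*P[:,0]+c*P[:,1],P[:,2]]
def rod(L,sg,th,n=12): # sg +1: pivot at y=+80
    r=np.linspace(0,L,n); a=-(0.35-th) # out: swung to -x
    return np.c_[5+r*np.sin(a),sg*(80-r*np.cos(a)),np.full(n,85)]/1000
E
python3 - <<'E'
from h import *
obs={'long':([[-30,100,8],[-30,-100,8],[60,-100,8]],[[42,143],[190,310],[272,253]]),
'short':([[-30,100,8],[-30,-100,8],[60,100,8],[60,-100,8]],[[295,420],[513,583],[352,352],[578,500]])}
im=get_image("scene")[:,:,::-1];c=cv2.resize(im[130:280,230:390],None,fx=4,fy=4,interpolation=cv2.INTER_CUBIC)
o=np.array([230,130])
for k,(P,u) in obs.items():
    P=np.array(P)/1000;u=np.array(u)/4+o
    best=min((least_squares(lambda s:(proj("scene",T(s,P))-u).ravel(),[.7,0,a]) for a in(-2,-1,0,1,2)),key=lambda r:r.cost)
    print(k,best.x,best.cost,best.fun.round(1))
    sg=1 if k=='long' else -1
    for pts,col in ((rod(155 if sg>0 else 105,sg,0),(0,0,255)),(np.c_[np.full(9,.045),np.linspace(-.088,.088,9),np.full(9,.085)],(0,255,0)),(P,(255,0,255))):
        for q in (proj("scene",T(best.x,pts))-o)*4: cv2.circle(c,tuple(int(v) for v in q),3,col,-1)
cv2.imwrite("pics/ov1.png",c)
E
```

```text
long [ 0.54203536 -0.0126044  -0.13938018] 1.8985948234099708 [-0.9 -0.9 -0.2  0.9  1.1 -0.1]
short [ 0.52375968 -0.32365941  0.10466573] 6.792134298578692 [-1.2  1.7  0.   1.3  1.3 -2.3 -0.2 -0.9]
```

View pics/ov1.png

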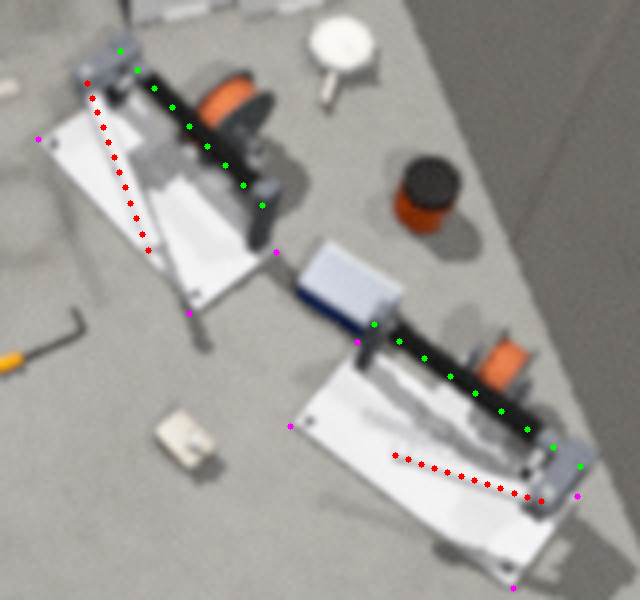

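The crop shows the grey stand with the longer rod and its left pivot at (95,95) in the crop, and the shorter one with its right pivot at (540,500). Both projected models match the picture to a few mm. Next I'll hover in front of the long lever and take a closer look.

```bash
cat >> h.py <<'E'
S={'long':np.array([0.542,-0.0126,-0.1394]),'short':np.array([0.5238,-0.3237,0.1047])}
SG={'long':1,'short':-1};RP={'long':.116,'short':.079}
def press(k,th,off,s=None):
    """TCP xy and lever yaw when the finger axis stands off (m) in front of the rod's centre line"""
    s=S[k] if s is None else s; sg=SG[k]; a=.35-th
    u=np.array([-np.sin(a),-sg*np.cos(a)]); n=np.array([np.cos(a),-sg*np.sin(a)])
    p=np.array([.005,sg*.08])+RP[k]*u-off*n
    w=T(s,[[p[0],p[1],0]])[0,:2]; return w, s[2]-sg*a
def fish(P,c=None):
    c=c or camera_info("wrist");E=c["extrinsics"];K=c["camera_matrix"];p=(np.atleast_2d(P)@E[:3,:3].T+E[:3,3])*[1,-1,-1]
    r=np.hypot(p[:,0],p[:,1]);th=np.arctan2(r,p[:,2])
    return np.c_[K[0,0]*th*p[:,0]/r+K[0,2],K[1,1]*th*p[:,1]/r+K[1,2]]
def overlay(k,im,pf,o,f,s=None):
    s=S[k] if s is None else s
    c=cv2.resize(im,None,fx=f,fy=f,interpolation=cv2.INTER_CUBIC)
    pl=np.array([[-30,100,8],[-30,-100,8],[60,-100,8],[60,100,8]])/1000
    for pts,col in((rod(155 if k=='long' else 105,SG[k],0),(0,0,255)),(np.c_[np.full(9,.045),np.linspace(-.088,.088,9),np.full(9,.085)],(0,255,0)),(pl,(255,0,255))):
        for q in (pf(T(s,pts))-o)*f: cv2.circle(c,tuple(int(v) for v in q),2,col,-1)
    return c
E
python3 - <<'E'
from h import *
from scipy.spatial.transform import Rotation as R
s=sense();E=camera_info("wrist")["extrinsics"];print("cam in tool",R.from_euler('xyz',s["tool_rot"]).inv().apply(-E[:3,:3].T@E[:3,3]-s["position"]))
for k in S: print(k,press(k,0,.08),press(k,.35,.016),T(S[k],rod(155 if k=='long' else 105,SG[k],0))[[0,-1]].round(3))
w,y=press('long',0,.07)
for yy in(y,y+np.pi): print(yy,solve_ik([*w,.2],[np.pi,0,yy]))
E
```

```text
cam in tool [ 8.33072591e-02  1.62376810e-04 -1.62575356e-01]
long (array([0.43292703, 0.00115358]), np.float64(-0.48939999999999995)) (array([ 0.52610454, -0.04672235]), np.float64(-0.1394)) [[ 0.558  0.066  0.085]
 [ 0.485 -0.071  0.085]]
short (array([ 0.43056567, -0.36690176]), np.float64(0.4547)) (array([ 0.51296475, -0.32584412]), np.float64(0.1047)) [[ 0.537 -0.403  0.085]
 [ 0.491 -0.308  0.085]]
-0.48939999999999995 [-3.49705723e-02  1.85089477e-01  2.03891688e+00 -4.44089210e-16
  9.17586299e-01  2.02522575e+00]
2.6521926535897933 [-0.03497057  0.18508948  2.03891688  0.          0.9175863  -1.1163669 ]
```

```bash
python3 - <<'E'
from h import *
w,y=press('long',0,.07)
move_to([*w,.2],[np.pi,0,y]); command_gripper(0.0,20)
print(sense()["clock"],sense()["position"],sense()["wrist_force"])
c=camera_info("wrist");im=get_image("wrist")[:,:,::-1]
cv2.imwrite("pics/w1raw.png",im)
a=cv2.resize(im,(512,384));b=overlay('long',im,lambda P:fish(P,c),0,1)
cv2.imwrite("pics/w1.png",cv2.resize(b,(800,600)))
E
```

```text
3.8667 [ 0.44172161 -0.00354619  0.19998887] [-0.29960743 -0.36063424 -0.19536915]
```

View pics/w1.png

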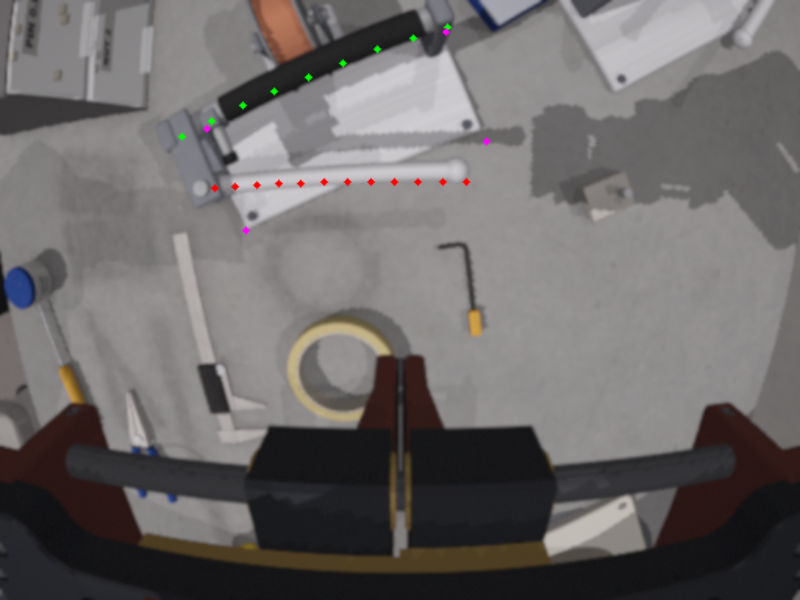

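```bash
python3 - <<'E'
from h import *
c=camera_info("wrist")
u=np.array([[244,229],[482,125],[457,170],[222,108],[422,20]])*.64
def f(v):
    s=v[:3];P=np.r_[np.array([[-30,100,8],[-30,-100,8]])/1000,rod(155,1,v[3])[-1:]]
    r=(fish(T(s,P),c)-u[:3]).ravel()
    b=fish(T(s,np.array([[45,88,85],[45,-88,85]])/1000),c);d=b[1]-b[0];n=np.array([-d[1],d[0]])/np.hypot(*d)
    return np.r_[r,(u[3:]-b[0])@n*.7,(v[3])*30]
r=least_squares(f,[*S['long'],0]);print(r.x,r.fun.round(1))
open("h.py","a").write(f"\nS['long']=np.array({r.x[:3].tolist()})\n")
print(S['long'],press('long',0,.016,r.x[:3]))
b=overlay('long',cv2.imread("pics/w1raw.png"),lambda P:fish(P,c),0,1,r.x[:3])
cv2.imwrite("pics/w1b.png",cv2.resize(b,None,fx=2,fy=2)[:340,150:750])
E
```

```text
[ 0.55032764 -0.01124299 -0.09726075 -0.01649848] [-0.4 -1.1 -1.6  0.8  1.5 -0.1 -1.4  0.9 -0.5]
[ 0.542  -0.0126 -0.1394] (array([ 0.49847676, -0.02977634]), np.float64(-0.44726074952503336))
```

View pics/w1b.png

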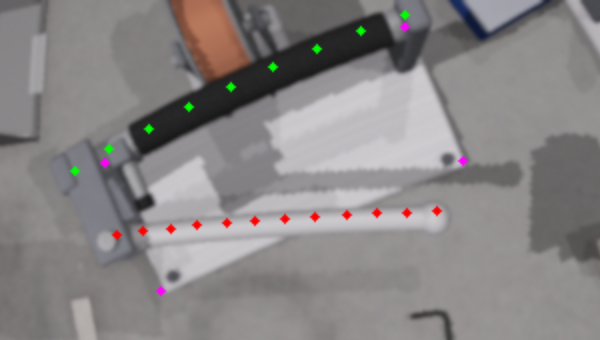

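```bash
cat >> h.py <<'E'
Z=.073
def fn(k,th,n=3):
    y=press(k,th,0)[1];f=[]
    for _ in range(n): sleep(.02);f.append(sense()["wrist_force"][:2])
    return -np.mean(f,0)@[np.cos(y),np.sin(y)]-F0.get(k,0)
F0={}
def go(k,th,off,v=.03,guard=None):
    w,y=press(k,th,off); return move_straight([*w,Z],max_speed=v,ori=[np.pi,0,y],guard=guard)
def contact(k):
    F0[k]=fn(k,0,8)
    hit=go(k,0,-.004,.025,guard=1.3)
    w,y=press(k,0,0);p=sense()["position"][:2];off=(w-p)@[np.cos(y),np.sin(y)]
    print("hit",hit,"off",off,"F",fn(k,0),"clk",sense()["clock"]); return hit,off
def push(k,off,fstop=7.8):
    th=.0;log=[];dth=.03
    while th<.45:
        th+=dth; go(k,th,off,.03); f=fn(k,th);log.append((round(th,3),round(f,2)))
        if f>fstop: break
        if th>.27 or f>5.2: dth=.04*.116/RP[k]/10
    print(log,sense()["clock"]); return th
E
python3 - <<'E'
from h import *
w,y=press('long',0,.045)
move_straight([*w,.15],.15,ori=[np.pi,0,y]); move_straight([*w,Z],.1)
hit,off=contact('long')
print(sense()["position"],off)
E
```

```text
hit True off 0.018865609026973425 F 1.40439431158464 clk 6.6833
[ 0.49535833 -0.02859994  0.0724631 ] 0.018865609026973425
```

```bash
python3 - <<'E'
from h import *
off=0.01887; F0['long']=0.0
w,y=press('long',0,.0)
th=push('long',off)
print(th,sense()["position"],sense()["wrist_force"])
cv2.imwrite("pics/w2.png",cv2.resize(get_image("wrist")[:,:,::-1],(800,600)))
E
```

```text
[(0.03, np.float64(2.73)), (0.06, np.float64(2.47)), (0.09, np.float64(3.22)), (0.12, np.float64(3.91)), (0.15, np.float64(3.56)), (0.18, np.float64(4.26)), (0.21, np.float64(4.4)), (0.24, np.float64(4.3)), (0.27, np.float64(5.1)), (0.3, np.float64(4.91)), (0.304, np.float64(4.46)), (0.308, np.float64(5.03)), (0.312, np.float64(4.97)), (0.316, np.float64(4.82)), (0.32, np.float64(4.97)), (0.324, np.float64(5.29)), (0.328, np.float64(5.18)), (0.332, np.float64(5.11)), (0.336, np.float64(4.76)), (0.34, np.float64(5.29)), (0.344, np.float64(5.06)), (0.348, np.float64(5.45)), (0.352, np.float64(6.08)), (0.356, np.float64(6.84)), (0.36, np.float64(7.74)), (0.364, np.float64(8.8))] 14.6583
0.3640000000000001 [ 0.5325488  -0.04563589  0.07282616] [-8.39712028  5.36933979  4.24951717]
```

View pics/w2.png

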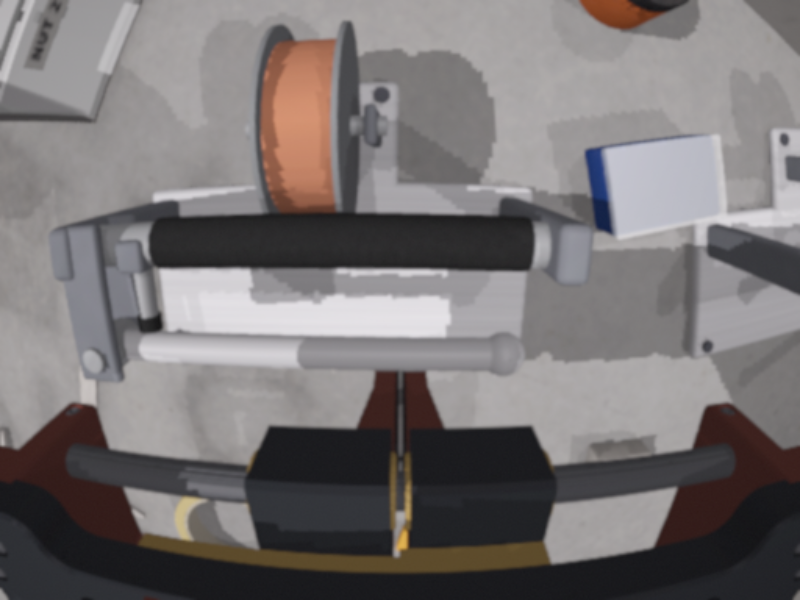

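The image shows the long lever parallel to its bar, with the stop tip met at (150,322) and the finger in front of the rod. I'll hold there, then ease it out.

```bash
python3 - <<'E'
from h import *
off=0.01887;k='long'
go(k,.36,off,.02);sleep(1.5);print("hold",fn(k,.36),sense()["clock"])
log=[]
for th in [*np.arange(.32,-.01,-.04),-.02,-.04,-.06]:
    go(k,th,off,.03);log.append((round(th,2),round(fn(k,th,1),1)))
print(log,sense()["clock"])
cv2.imwrite("pics/w3.png",cv2.resize(get_image("wrist")[:,:,::-1],(800,600)))
w,y=press(k,-.06,off+.05);move_straight([*w,Z],.1);move_straight([*w,.2],.15)
w,y=press('short',0,.07);move_to([*w,.2],[np.pi,0,y]);sleep(.2)
print(sense()["clock"],sense()["position"],sense()["wrist_force"],sense()["joints"])
c=camera_info("wrist");im=get_image("wrist")[:,:,::-1];cv2.imwrite("pics/w4raw.png",im)
cv2.imwrite("pics/w4.png",cv2.resize(overlay('short',im,lambda P:fish(P,c),0,1),(800,600)))
E
```

```text
hold 8.087123604991424 16.5083
[(np.float64(0.32), np.float64(5.0)), (np.float64(0.28), np.float64(5.7)), (np.float64(0.24), np.float64(4.8)), (np.float64(0.2), np.float64(4.7)), (np.float64(0.16), np.float64(3.1)), (np.float64(0.12), np.float64(4.2)), (np.float64(0.08), np.float64(3.7)), (np.float64(0.04), np.float64(1.8)), (np.float64(0.0), np.float64(2.5)), (-0.02, np.float64(0.1)), (-0.04, np.float64(0.4)), (-0.06, np.float64(-0.7))] 20.2333
23.5917 [ 0.43992615 -0.36174543  0.20003697] [ 0.06433531 -0.43536843 -0.22355768] [-7.09099715e-01  3.70171930e-01  1.77270766e+00  4.66006047e-05
  9.98772164e-01  4.05954733e-01]
```

View pics/w4.png

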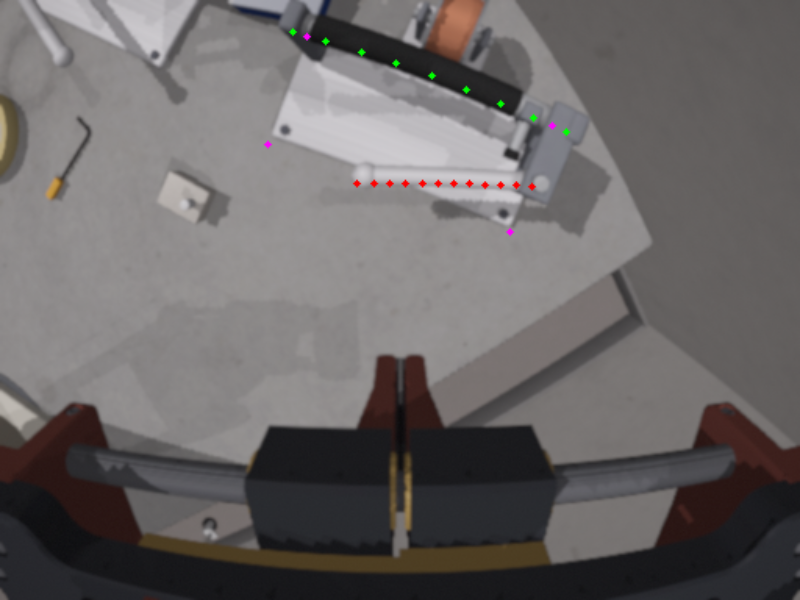

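```bash
python3 - <<'E'
from h import *
c=camera_info("wrist")
u=np.array([[271,134],[510,226],[363,174],[315,26],[515,102]])*.64
def f(v):
    s=v[:3];P=np.r_[np.array([[-30,100,8],[-30,-100,8]])/1000,rod(105,-1,v[3])[-1:]]
    r=(fish(T(s,P),c)-u[:3]).ravel()
    b=fish(T(s,np.array([[45,88,85],[45,-88,85]])/1000),c);d=b[1]-b[0];n=np.array([-d[1],d[0]])/np.hypot(*d)
    return np.r_[r,(u[3:]-b[0])@n*.7,(v[3])*30]
r=least_squares(f,[*S['short'],0]);print(r.x,r.fun.round(1))
open("h.py","a").write(f"\nS['short']=np.array({r.x[:3].tolist()})\n"); S['short']=r.x[:3]
b=overlay('short',cv2.imread("pics/w4raw.png"),lambda P:fish(P,c),0,1)
cv2.imwrite("pics/w4b.png",cv2.resize(b,None,fx=2,fy=2)[:340,250:850])
k='short'
w,y=press(k,0,.045)
move_straight([*w,.15],.15,ori=[np.pi,0,y]); move_straight([*w,Z],.1)
hit,off=contact(k);print(sense()["position"],off,F0,sense()["wrist_force"])
cv2.imwrite("pics/w5.png",cv2.resize(get_image("wrist")[:,:,::-1],(800,600)))
E
```

```text
[ 0.53072496 -0.32338525  0.08335555 -0.01128665] [ 0.4 -0.3  1.5 -0.3 -1.2 -0.1  0.  -1.  -0.3]
hit True off 0.01849375986950603 F 2.3590126008593875 clk 26.4
[ 0.49194583 -0.33857772  0.07252359] 0.01849375986950603 {'short': np.float64(0.005648152343489751)} [-1.27491389 -2.05393913  0.93741551]
```

View pics/w5.png

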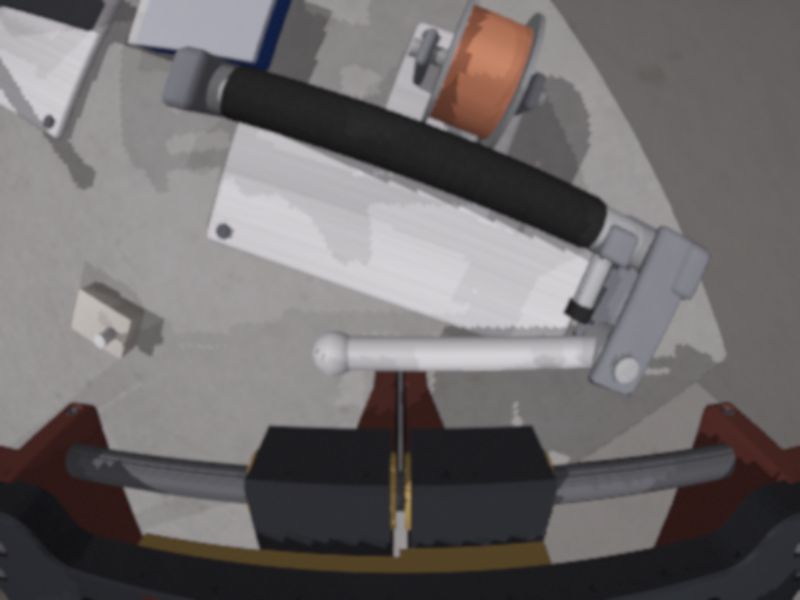

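The finger is on the short lever's front at (400,370), about 79 mm from the pivot, which is the place to press. Now I'll push.

```bash
python3 - <<'E'
from h import *
k='short';off=.0185
th=push(k,off)
sleep(1.2);print(th,fn(k,th,6),sense()["clock"],sense()["position"],sense()["wrist_force"])
cv2.imwrite("pics/w6.png",cv2.resize(get_image("wrist")[:,:,::-1],(800,600)))
cv2.imwrite("pics/s6.png",cv2.resize(get_image("scene")[130:280,230:390,::-1],None,fx=4,fy=4,interpolation=cv2.INTER_CUBIC))
E
```

```text
[(0.03, np.float64(2.57)), (0.06, np.float64(2.67)), (0.09, np.float64(3.28)), (0.12, np.float64(3.45)), (0.15, np.float64(4.0)), (0.18, np.float64(4.92)), (0.21, np.float64(4.52)), (0.24, np.float64(4.5)), (0.27, np.float64(4.72)), (0.3, np.float64(5.4)), (0.306, np.float64(5.08)), (0.312, np.float64(4.98)), (0.318, np.float64(4.69)), (0.323, np.float64(5.41)), (0.329, np.float64(5.09)), (0.335, np.float64(5.29)), (0.341, np.float64(5.8)), (0.347, np.float64(5.93)), (0.353, np.float64(7.17)), (0.359, np.float64(8.44))] 32.45
0.3587341772151901 8.978719514457696 33.75 [ 0.51691328 -0.32567858  0.07294752] [-8.8487892  -3.72223326 -1.26686976]
```

View pics/w6.png

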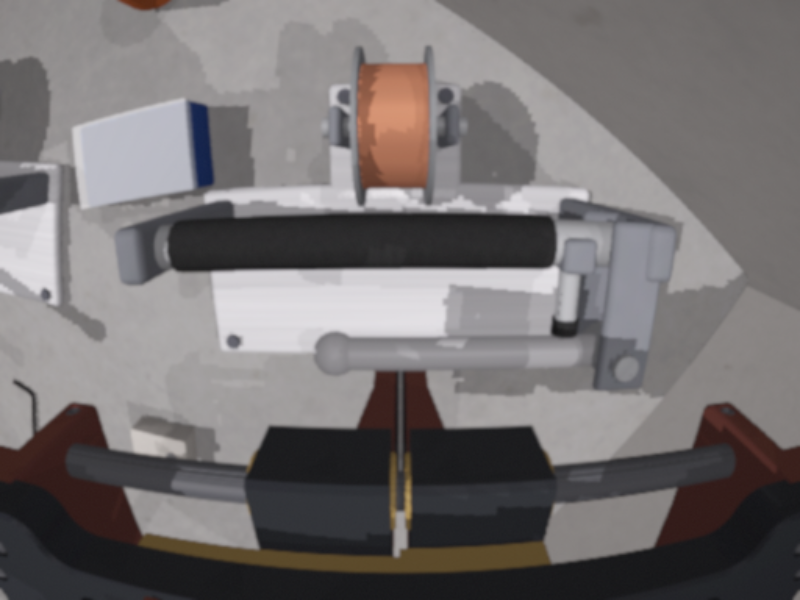

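The short lever is parallel to its bar and its stop is met at (565,328). The force is steady at about 9 N, so I'm handing in.

```bash
python3 - <<'E'
from h import *
print(close_job())
E
```

```text
the job is handed in; nothing more can be done
None
```

I pressed the long lever to its stop, held it there for about 1.5 s at roughly 8 N and eased it all the way back out; the short lever is now held at its stop at about 9 N for you to measure the gap, and the job was handed in at about 34 s.

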